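# Mount the keyed honing platter on the power sharpener and hold it down

### The job

Get the power sharpener ready for honing: its black splash pan is standing proud, so first press the pan down by its middle collar until it is fully home, and only then take the aluminium honing platter by its boss from the plywood stand and push its keyed shaft into the machine's drive hub, turning the platter until the key drops into the keyway and the platter goes fully home on the hub. Do not let go: finish still gripping the boss and pressing the platter down onto the hub with a firm steady push of about 20 N, so that the set screw can be tightened. Leave the other things on the bench where they are.

Things in the scene. Friction and masses are not known exactly. Their poses are not given: they have to be found in the camera images.
- sharpener: bench power sharpener, fixed: grey cast base 250 x 250 mm, top at 70 mm. Origin on the bench under the vertical hub axis; its own -x is its front (switch, dial). Motor cylinder 124 mm diameter, 159 mm tall, 195 mm from the hub axis towards own +x; tool-rest post 125 mm tall, 60 mm towards own +x and 141 mm towards own +y of the hub axis. Carries hub and splash pan.
- hub_face (a point): centre of the steel drive hub's top face, on the hub axis, 110 mm above the bench; axes are the machine's, not the hub's. Hub 50 mm outside diameter; bore 26.5 mm diameter, 40 mm deep; one keyway in the bore wall, 10 mm wide, reaching 17.5 mm from the axis, full depth, open at the top face (a notch seen from above).
- keyway_mid (a point): point on the hub face 15 mm from the axis towards the machine's front (own -x): the middle of the arc in which the keyway lies, up to 35 degrees to either side; where in the arc is not reported. The belt holds the hub: it turns only at about 0.5 N m, so it stays put while the key is slid round on its face under a light push.
- splash_pan (a joint): height of the round black splash pan (222 mm diameter, rim 34 mm high) round the hub: 0 = 10 mm too high, 0.010 (m) = fully home on the base. Slides straight down against about 7 N of friction and stays where it is left. While it stands proud the platter fouls its collar before being home.
- pan_collar (a point): centre of the top of the pan's middle collar, on the hub axis; moves down with the pan. The collar is a flat-topped ring from 30 to 40 mm from the axis: press here. Its top is 121.5 mm above the bench minus the pan's joint value; 111.5 mm when home, 1.5 mm above the hub face.
- platter: aluminium honing platter, about 0.55 kg. Origin: centre of the round shoulder face (44 mm diameter, looking down) that lands on the hub face; z up. Disc 170 mm diameter, 8 mm thick, from 6 to 14 mm above the origin. Steel shaft 25 mm diameter reaches 34 mm below the origin, the last 4 mm tapered.
- platter_boss (a point): middle of the platter's grip boss, 34 mm above its origin; axes are the platter's. Boss 44 mm long in x, 34 mm between two flats facing its +y and -y; the flats run from 18 to 50 mm above the platter's origin.
- platter_key (a point): foot of the key, 22 mm below the platter's origin on its own -x side, 14 mm from the axis. Key 8 mm wide, out to 16 mm from the axis, from the shoulder down 22 mm; the 12 mm of shaft below it are plain and enter the bore before the key meets the hub face. Over the keyway the platter drops its last 22 mm. The key's dark end also shows on top of the boss, beside the round shaft end.
- stand: plywood stand, fixed, 45 mm high, 285 x 150 mm: the platter's shaft hangs in its 37 mm round hole, the shoulder resting on the top. Origin on the bench under the hole's axis; the stand runs from 75 mm towards own -x to 210 mm towards own +x.
- chisel: bench chisel lying flat, 258 mm long, wooden handle; origin under the middle of its length, blade along its own x. Leave alone.
- tape_roll: roll of masking tape lying flat, 96 mm outside diameter, 24 mm high; origin under its centre. Leave alone.
- honing_guide: small steel and brass roller honing guide, 50 x 75 x 32 mm, lying on the back part of the plywood stand, about 150 mm from the stand's hole; origin at the centre of its underside. Leave alone.
- mallet: round wooden carver's mallet lying down, 285 mm long, head 86 mm thick; origin on the bench under the neck. Leave alone.
- oil_bottle: pale honing-oil bottle with a black cap, 52 mm diameter, 150 mm tall; origin under its centre. Leave alone.
- marking_gauge: dark wooden marking gauge, 200 x 64 x 72 mm; origin under its centre. Leave alone.

How it is judged:
By the outcome, as a careful person would: the job done as asked, in the order asked, and still so for the second after the job is handed in, while the arm keeps its last pose, push and grip.
It also fails if it takes over 72 s, if anything falls off the work surface, if the arm or the gripper's body presses on something with over 40 N, if the wrist force passes 120 N, or if a joint passes its speed limit or range.

### The arm

A 6-joint arm with a two-finger parallel gripper is mounted at the origin on the work surface. World frame = base frame: x ahead of the robot, y to its left, z up, the work surface at z = 0. Lengths are in mm, angles in rad, forces in N, time in s.
With the tool pointing down it reaches from about 400 to 925 mm from the base axis. Payload 12.5 kg.
Tool frame: the origin (TCP) lies midway between the tips of the shut fingers; the grasp point (between the pads) lies 19 mm behind it; z points along the fingers, y is the line along which they close (so a half turn about z gives the same grasp; the last joint's range is limited). The gripper opens to 95 mm and grips with 3 to 60 N. Pads are 20 mm wide; open, the fingers measure 119 mm over their backs; the gripper's body (75 mm by 180 mm) begins 59 mm behind the grasp point.
Start: joints at [1.224, 0.491, 1.559, -0, 1.092, -0.106], TCP at [149.031, 606.99, 214.661] pointing down, gripper open.
Joint ranges: [-3.1, 3.1], [-0.84, 2.19], [0.05, 2.79], [-1.13, 4.28], [0.06, 2.93], [-2.69, 2.69]. Speed limits (rad/s): [2.22, 2.22, 2.79, 3.14, 3.14, 3.14].

### API

Orientations are given as [roll, pitch, yaw] about the fixed x, y, z axes, in that order (R = Rz(yaw) Ry(pitch) Rx(roll)).
In Python, from cell import state, read_camera, camera_info, env gives the robot as it stands.
- The arm moves only by the tool move_arm, never from a script. Its argument "commands" is a list of rows, each a list of 3 entries, a list of its own where there are three numbers: the shift along the world's x, y, z in cm, then the turn, a rotation vector about the world's x, y, z in degrees, then the opening, from 0 (shut) to 1 (fully open). A call has 1 to 10 rows; each row shifts and turns the commanded pose from where the row before left it; what a row does not reach is not made up. A row lasts 1/10 s, in which the tool goes at most 50 mm and 8.59 degrees, less where a joint would pass 70% of its speed; a pose out of reach is approached as far as the arm can. A call with a gripper value outside its range is refused whole. The fingers move at their own pace and stop on an object; the grip force is fixed at half the most. Time passes only in rows, so rows that do not move let the fingers close. It gives the time, the measured TCP pose, the force, the opening and the grip force at its end, in the units of the state.
- state(): the state, without advancing time (a new reading comes with each control period).
- read_camera(name): name is "scene" or "side" or "wrist"; returns the picture (384x512x3 uint8, blue, green, red); there is no depth.
- camera_info(name): a dict with "K" (3x3 intrinsics, pixels), "k1" (the pictures are not rectified: a ray, as slopes to the right and down, at radius r is drawn at 1 + k1 r^2 times it, then the intrinsics apply), "cam_to_world" (4x4, takes a point from camera to world coordinates). Camera axes: x right, y down, z forward; pixel columns grow to the right and rows downward; lengths in mm; the calibration is good to about 2 mm. A picture is of the moment at which its call begins: read the wrist's pose just before it. camera_info takes no time and is no camera call; for the wrist camera it gives the pose at the moment of the call.
- env.job_done(): hands the job in; it is judged then, once.
The state is a dict: "t": time; "joints": joint angles; "qvel": joint speeds; "tau": joint torques, N m; "eef_pos": TCP position; "tcp_rot": TCP orientation; "ft_force": force on the tool from outside, world axes, zero at the start; "moment": the same for the moment, N m; "opening": opening from 0.0 (shut) to 1.0 (fully open); "grip_force": force on a finger pad.
Only numpy, scipy, OpenCV 4.12 (cv2) and the standard library are available. Lean on these libraries where they do the work, as an engineer would, in place of code of your own. Each camera call takes 0.05 s, during which the arm holds its last target. There are 200 camera calls.

## Working session

There is one attempt and no reset: what is moved stays moved. The work goes in short steps, Python scripts to look and compute and a tool call to move; the robot and the scene stay as the last step left them, time stands still between calls to the robot, and variables do not carry over. Pictures are saved under pics/ and viewed, at most 10 in all, crops included, and the job is handed in when it is done.

Besides the shell and the picture viewer there is one more tool, called after "Call:" in YAML: its name, and indented under it one key for each argument. move_arm: Moves the arm, as the interface text tells. Its arguments: {"type":"object","properties":{"commands":{"type":"array"}},"required":["commands"]}

```bash
mkdir -p pics
cat > h.py <<'E'
import numpy as np, cv2
from cell import state, read_camera, camera_info, env
def ray(ci,u,v):
    K=np.array(ci["K"]);d=np.array([(u-K[0,2])/K[0,0],(v-K[1,2])/K[1,1]]);s=d.copy()
    for _ in range(20): s=d/(1+ci["k1"]*(s@s))
    T=np.array(ci["cam_to_world"]);return T[:3,3],T[:3,:3]@np.array([s[0],s[1],1])
def onz(ci,u,v,z):
    o,d=ray(ci,u,v);return o+d*(z-o[2])/d[2]
def proj(ci,P):
    K=np.array(ci["K"]);T=np.array(ci["cam_to_world"]);p=(np.atleast_2d(P)-T[:3,3])@T[:3,:3]
    s=p[:,:2]/p[:,2:];s=s*(1+ci["k1"]*(s**2).sum(1,keepdims=True));return s*[K[0,0],K[1,1]]+K[:2,2]
E
python3 - <<'E'
from h import *
s=state();print(s)
ims=[]
for n in("scene","side","wrist"):
    ci=camera_info(n);np.set_printoptions(precision=3,suppress=True);print(n,np.array(ci["K"]).tolist(),ci["k1"],np.array(ci["cam_to_world"]))
    im=read_camera(n);cv2.imwrite(f"pics/{n}0.png",im)
E
```

```text
{'t': 0.0, 'joints': array([ 1.22446199e+00,  4.91542082e-01,  1.55947491e+00,  1.03883314e-05,
        1.09169157e+00, -1.05633793e-01]), 'qvel': array([ 0.00080474, -0.00179251, -0.0010246 ,  0.00063787, -0.00048186,
        0.00065221]), 'tau': array([-1.17532083e-03, -6.12655878e+01, -2.58166677e+01,  6.91979821e-02,
        4.84183151e-02, -1.49339239e-04]), 'eef_pos': array([148.89852848, 606.74230042, 214.06383935]), 'tcp_rot': array([-3.14048394e+00, -1.26820033e-04,  2.90088725e+00]), 'ft_force': array([1.08547874, 0.8276954 , 0.6628085 ]), 'moment': array([ 0.03481762,  0.01317097, -0.05886544]), 'grip_force': 0.0, 'opening': 1.0000017903482292}
scene [[437.37314508865416, 0.0, 259.3026554769167], [0.0, 437.37314508865416, 191.34535214689646], [0.0, 0.0, 1.0]] -0.031231746001795235 [[   0.066    0.861   -0.504 1362.74 ]
 [   0.998   -0.06     0.028  -25.323]
 [  -0.006   -0.505   -0.863 1456.685]
 [   0.       0.       0.       1.   ]]
side [[389.0083449332696, 0.0, 257.80235972693583], [0.0, 389.0083449332696, 194.12607891161073], [0.0, 0.0, 1.0]] 0.026198054211471325 [[ -0.996  -0.061   0.059 494.699]
 [ -0.085   0.744  -0.663 713.403]
 [ -0.004  -0.665  -0.747 898.617]
 [  0.      0.      0.      1.   ]]
wrist [[297.099042979172, 0.0, 256.89334381058495], [0.0, 297.099042979172, 185.71242653419938], [0.0, 0.0, 1.0]] 0.0017344247506583693 [[  0.238   0.932   0.274  70.738]
 [  0.971  -0.228  -0.067 624.994]
 [ -0.001   0.282  -0.959 383.932]
 [  0.      0.      0.      1.   ]]
```

View pics/scene0.png

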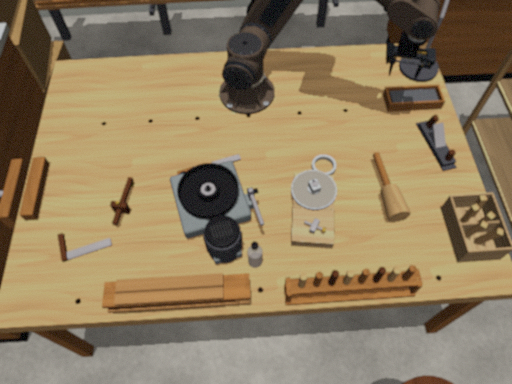

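View pics/wrist0.png

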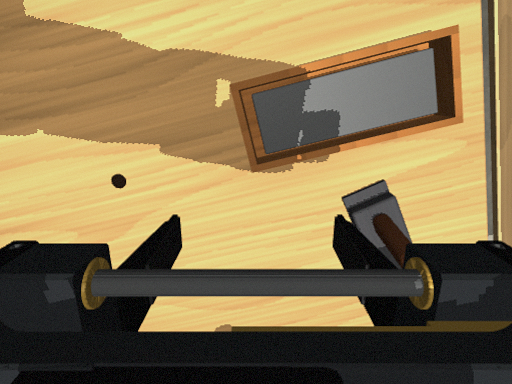

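Run:
```python
from h import *
im=cv2.imread("pics/scene0.png");cv2.imwrite("pics/crop1.png",cv2.resize(im[145:270,160:350],None,fx=4,fy=4,interpolation=cv2.INTER_CUBIC))
ci=camera_info("scene")
for n,u,v,z in(("hub",208,189,110),("motor",224,229,159),("boss",314,186,95),("disc",314,189,59)):print(n,onz(ci,u,v,z))
```

```text
hub [ 552.90858091 -163.99874562  110.        ]
motor [ 738.68429758 -107.71232824  159.        ]
boss [558.17911418 218.94209426  95.        ]
disc [549.82360392 223.7168182   59.        ]
```

View pics/crop1.png

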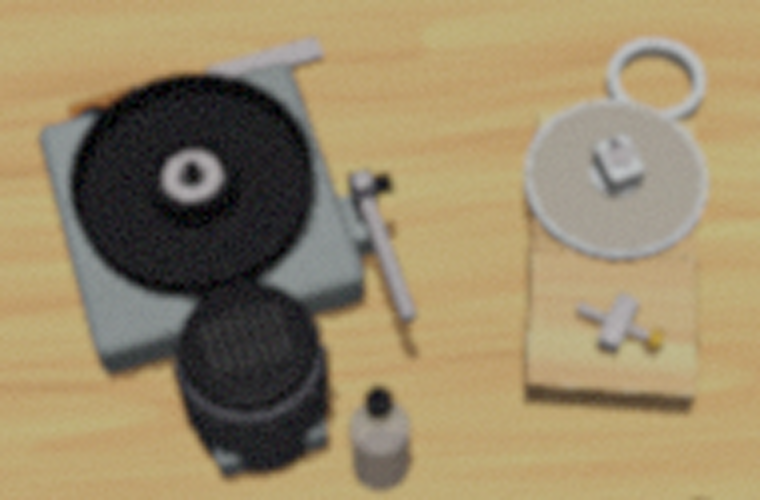

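View pics/side0.png

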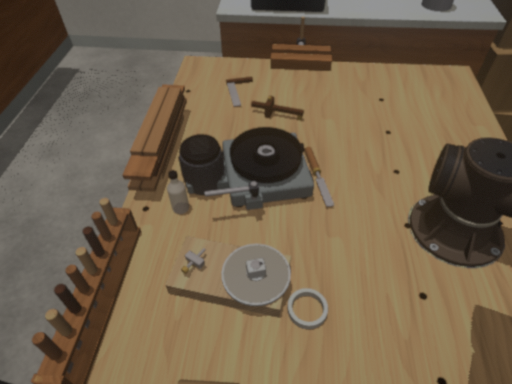

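Call:
move_arm:
  commands:
    - [[2.0,-1.9,0.2],[0,0,-8.3],1]
    - [[2.0,-1.9,0.2],[0,0,-8.3],1]
    - [[2.0,-1.9,0.2],[0,0,-8.3],1]
    - [[2.0,-1.9,0.2],[0,0,-8.3],1]
    - [[2.0,-1.9,0.2],[0,0,-8.3],1]
    - [[2.0,-1.9,0.2],[0,0,-8.3],1]
    - [[2.0,-1.9,0.2],[0,0,-8.3],1]
    - [[2.0,-1.9,0.2],[0,0,-8.3],1]
    - [[2.0,-1.9,0.2],[0,0,-8.3],1]
    - [[2.0,-1.9,0.2],[0,0,-8.3],1]

```text
t: 1.15
eef_pos: [349.7, 416.1, 234.6]
tcp_rot: [-3.142, 0.0, 1.446]
ft_force: [-0.2, 0.1, 0.7]
opening: 0.999
grip_force: 0.0
```

Call:
move_arm:
  commands:
    - [[2.0,-1.9,0.2],[0,0,-8.3],1]
    - [[2.0,-1.9,0.2],[0,0,-8.3],1]
    - [[2.0,-1.9,0.2],[0,0,-8.3],1]
    - [[2.0,-1.9,0.2],[0,0,-8.3],1]
    - [[2.0,-1.9,0.2],[0,0,-8.3],1]
    - [[2.0,-1.9,0.2],[0,0,-8.3],1]
    - [[2.0,-1.9,0.2],[0,0,-8.3],1]
    - [[2.0,-1.9,0.2],[0,0,-8.3],1]
    - [[2.0,-1.9,0.2],[0,0,-8.3],1]
    - [[2.0,-1.9,0.2],[0,0,-8.3],1]

```text
t: 2.15
eef_pos: [549.7, 226.1, 254.6]
tcp_rot: [3.141, 0.0, -0.002]
ft_force: [-0.7, 0.4, -0.3]
opening: 1.002
grip_force: 0.0
```

Run:
```python
from h import *
import json
ci=camera_info("wrist");im=read_camera("wrist");cv2.imwrite("pics/w1.png",im);s=state();print(s)
json.dump({k:np.array(v).tolist() for k,v in ci.items() if k in("K","k1","cam_to_world")},open("w1.json","w"))
```

```text
{'t': 2.2, 'joints': array([ 2.74599819e-01,  4.11875873e-01,  1.58157778e+00, -1.18437454e-03,
        1.14741273e+00,  1.85890287e+00]), 'qvel': array([ 0.04273475, -0.0115213 ,  0.03925251,  0.00619118, -0.02325819,
       -0.18613564]), 'tau': array([  8.60997319, -59.82907176, -22.6045382 ,   0.7885951 ,
         0.41947497,  -0.90524007]), 'eef_pos': array([552.28463059, 223.74790424, 254.66752297]), 'tcp_rot': array([ 3.14076331e+00, -1.00300416e-03, -1.30201045e-02]), 'ft_force': array([ 0.93652931, -2.75960086, -1.05555754]), 'moment': array([-0.11894547,  0.24725683, -0.04955209]), 'grip_force': 0.0, 'opening': 0.9985971363547961}
```

View pics/w1.png

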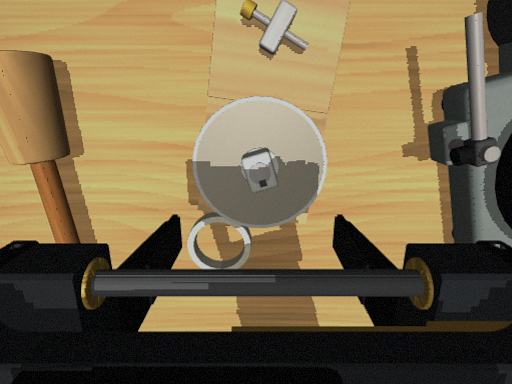

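Call:
move_arm:
  commands:
    - [[-0.4,-3.9,-0.8],[0,0,0],0.63]
    - [[-0.4,-3.9,-0.8],[0,0,0],0.63]
    - [[-0.4,-3.9,-0.8],[0,0,0],0.63]
    - [[-0.4,-3.9,-0.8],[0,0,0],0.63]
    - [[-0.4,-3.9,-0.8],[0,0,0],0.63]
    - [[-0.4,-3.9,-0.8],[0,0,0],0.63]
    - [[-0.4,-3.9,-0.8],[0,0,0],0.63]
    - [[-0.4,-3.9,-0.8],[0,0,0],0.63]
    - [[-0.4,-3.9,-0.8],[0,0,0],0.63]
    - [[-0.4,-3.9,-0.8],[0,0,0],0.63]

```text
t: 3.2
eef_pos: [508.6, -164.4, 174.3]
tcp_rot: [3.142, 0.0, 0.004]
ft_force: [0.8, 0.4, -0.0]
opening: 0.63
grip_force: 0.0
```

Call:
move_arm:
  commands:
    - [[0,0,0],[0,0,0],0.63]
    - [[0,0,0],[0,0,0],0.63]
    - [[0,0,0],[0,0,0],0.63]

```text
t: 3.5
eef_pos: [509.1, -162.2, 174.8]
tcp_rot: [-3.142, 0.0, 0.004]
ft_force: [0.6, 0.5, 1.1]
opening: 0.629
grip_force: 0.0
```

Run:
```python
from h import *
import json
ci=camera_info("wrist");im=read_camera("wrist");cv2.imwrite("pics/w2.png",im);s=state();print(s["eef_pos"],s["tcp_rot"],s["opening"],s["ft_force"])
json.dump({k:np.array(v).tolist() for k,v in ci.items() if k in("K","k1","cam_to_world")},open("w2.json","w"))
p=proj(ci,[[552,-164,110]])[0];print(p)
cx,cy=262,int(p[1]);u0,v0=int(p[0])-60,cy-50
print(u0,v0)
a=cv2.resize(im[v0:v0+100,u0:u0+130],None,fx=6,fy=6,interpolation=cv2.INTER_CUBIC)
w1=cv2.imread("pics/w1.png");b=cv2.resize(w1[135:205,230:300],(600,600),interpolation=cv2.INTER_CUBIC)
cv2.imwrite("pics/hub.png",a);cv2.imwrite("pics/boss.png",b)
```

```text
[ 509.18588695 -162.00171301  174.90071088] [ 3.14149446e+00 -2.00719294e-04  4.90568967e-03] 0.6324281523937055 [ 0.00662436 -0.6427481   0.05814794]
[258.26911756 145.87398736]
198 95
```

View pics/hub.png

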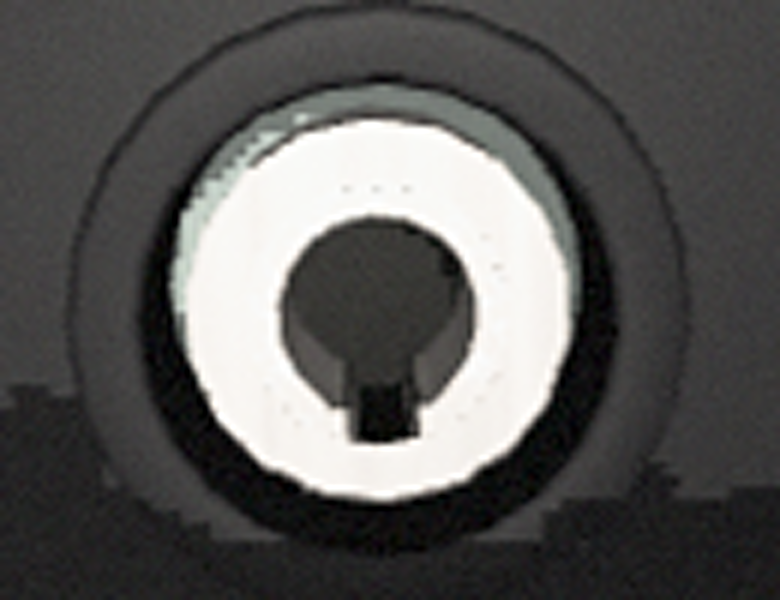

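View pics/boss.png

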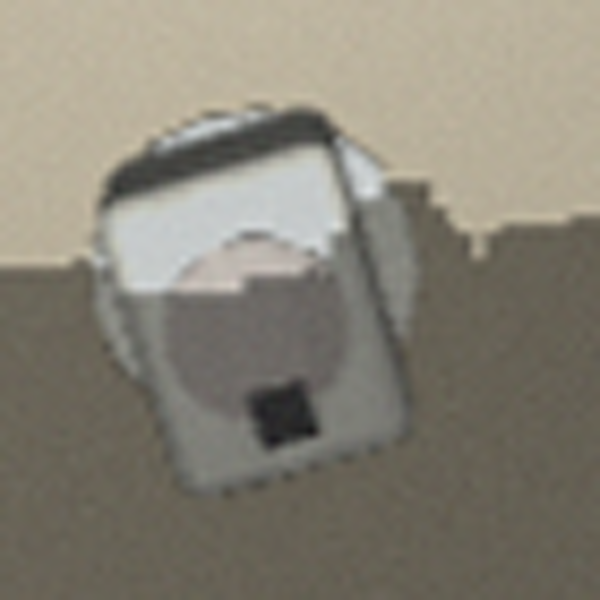

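Run:
```python
from h import *
import json
c1=json.load(open("w1.json"));c2=json.load(open("w2.json"))
H=lambda x,y,z:onz(c2,(x+.5)/6-.5+198,(y+.5)/6-.5+95,z)
B=lambda x,y,z=95:onz(c1,(x+.5)/8.571-.5+230,(y+.5)/8.571-.5+135,z)
e=[H(190,309,110),H(575,309,110),H(382,118,110),H(382,500,110)];print("hub",*e)
c=(e[0]+e[1])[1]/2,(e[2]+e[3])[0]/2;print(c[1],c[0])
k=H(385,440,110);print("key",k,np.degrees(np.arctan2(k[1]-c[0],k[0]-c[1])))
r=[H(70,310,121.5),H(690,310,121.5),H(380,5,121.5),H(380,555,121.5)];print("collar",*r)
for n,a,b in(("L",(105,205),(185,490)),("R",(340,130),(410,430)),("key",(255,325),(285,415))):
  p,q=B(*a),B(*b);print(n,p,q,np.degrees(np.arctan2((q-p)[1],(q-p)[0])))
p,q=B(185,490),B(405,430);print("bot",p,q,np.degrees(np.arctan2((q-p)[1],(q-p)[0])),np.linalg.norm(q-p))
for u,v in((193,162),(327,162),(260,97),(260,227)):print(onz(c1,u,v,59))
```

```text
hub [ 551.7090515  -141.01352962  110.        ] [ 551.98319112 -191.83856231  110.        ] [ 576.39128971 -166.13007231  110.        ] [ 525.75213292 -166.60895605  110.        ]
551.0717113154219 -166.4260459651647
key [ 534.12701193 -166.9343397   110.        ] -178.2818016040346
collar [ 553.30737527 -127.01377155  121.5       ] [ 553.72734386 -204.8594626   121.5       ] [ 590.15363452 -165.60713813  121.5       ] [ 521.39145307 -166.23551128  121.5       ]
L [563.56560298 242.11899813  95.        ] [524.27746471 231.88919875  95.        ] -165.4054548309912
R [573.43776561 211.36110708  95.        ] [532.72003206 201.50976315  95.        ] -166.39908612741522
key [547.31535739 222.40795684  95.        ] [534.84605595 218.36242365  95.        ] -162.0248925028734
bot [524.27746471 231.88919875  95.        ] [532.72096652 202.18349739  95.        ] -74.13281312738505 30.882380358566188
[551.98853357 305.2270537   59.        ]
[551.74903924 137.3584345   59.        ]
[629.88948994 221.39659033  59.        ]
[463.27857248 221.15431234  59.        ]
```

Call:
move_arm:
  commands:
    - [[0.84,-0.07,-0.8],[0,0,0],0.63]
    - [[0.84,-0.07,-0.8],[0,0,0],0.63]
    - [[0.84,-0.07,-0.8],[0,0,0],0.63]
    - [[0.84,-0.07,-0.8],[0,0,0],0.63]
    - [[0.84,-0.07,-0.8],[0,0,0],0.63]
    - [[0,0,-0.6],[0,0,0],0.63]
    - [[0,0,-0.4],[0,0,0],0.63]
    - [[0,0,0],[0,0,0],0.63]

```text
t: 4.35
eef_pos: [550.6, -166.4, 124.1]
tcp_rot: [-3.141, 0.001, 0.003]
ft_force: [-0.6, 0.4, -0.1]
opening: 0.629
grip_force: 0.0
```

Call:
move_arm:
  commands:
    - [[0,0,-0.3],[0,0,0],0.63]
    - [[0,0,-0.3],[0,0,0],0.63]
    - [[0,0,-0.3],[0,0,0],0.63]
    - [[0,0,0],[0,0,0],0.63]

```text
t: 4.75
eef_pos: [551.0, -166.6, 115.6]
tcp_rot: [3.141, -0.0, 0.003]
ft_force: [0.2, -0.2, 0.0]
opening: 0.631
grip_force: 0.0
```

Call:
move_arm:
  commands:
    - [[0,0,-0.2],[0,0,0],0.63]
    - [[0,0,0],[0,0,0],0.63]
    - [[0,0,0],[0,0,0],0.63]

```text
t: 5.05
eef_pos: [551.0, -166.6, 113.6]
tcp_rot: [3.141, -0.0, 0.004]
ft_force: [-0.2, -0.9, 2.7]
opening: 0.628
grip_force: 0.9
```

Call:
move_arm:
  commands:
    - [[0,0,-0.1],[0,0,0],0.63]
    - [[0,0,-0.1],[0,0,0],0.63]
    - [[0,0,0],[0,0,0],0.63]

```text
t: 5.35
eef_pos: [551.0, -166.6, 111.8]
tcp_rot: [3.141, -0.0, 0.004]
ft_force: [-1.9, -1.2, 4.8]
opening: 0.63
grip_force: 2.7
```

Run:
```python
from h import *
ci=camera_info("side");im=read_camera("side")
p=proj(ci,[[551,-166,112]])[0];u,v=map(int,p);print(p,state()["ft_force"],state()["eef_pos"])
cv2.imwrite("pics/s1.png",cv2.resize(im[v-50:v+50,u-60:u+60],None,fx=6,fy=6,interpolation=cv2.INTER_CUBIC))
```

```text
[264.98650284 149.48767394] [-2.44291524 -0.36886568  5.8756722 ] [ 551.05527021 -166.56365866  111.78905084]
```

View pics/s1.png

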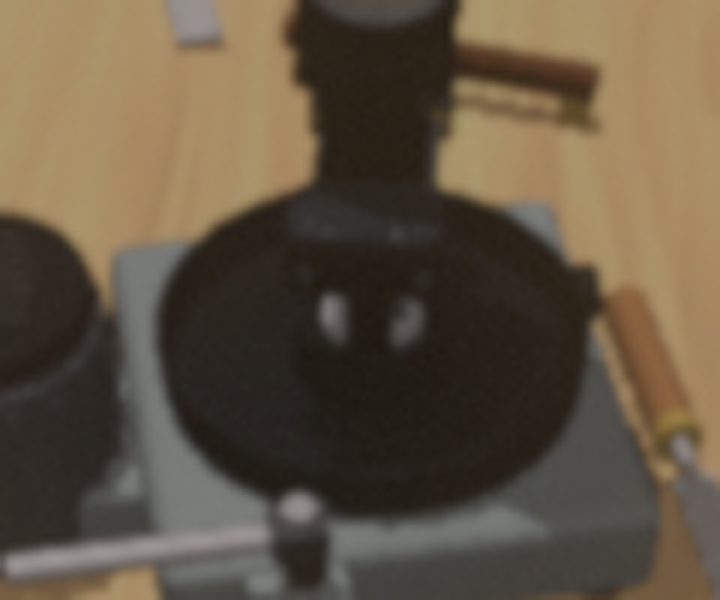

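Call:
move_arm:
  commands:
    - [[0,0,-0.1],[0,0,0],0.63]
    - [[0,0,-0.1],[0,0,0],0.63]
    - [[0,0,0],[0,0,0],0.63]

```text
t: 5.7
eef_pos: [551.1, -166.6, 111.6]
tcp_rot: [3.141, -0.001, 0.004]
ft_force: [-7.6, 1.7, 25.7]
opening: 0.633
grip_force: 12.7
```

Run:
```python
from h import *
s=state();print(s["ft_force"],s["eef_pos"],s["moment"],s["opening"],s["grip_force"])
```

```text
[-7.63603041  1.69934944 25.73570863] [ 551.10266    -166.58889207  111.6178066 ] [ 0.23871955  1.61089748 -0.06018241] 0.6332888137265466 12.721923964563757
```

Call:
move_arm:
  commands:
    - [[0,0,1],[0,0,0],0.63]
    - [[0,0,5],[0,0,0],1]
    - [[0,0,4.03],[0,0,0],1]

```text
t: 6.0
eef_pos: [550.9, -166.3, 211.3]
tcp_rot: [-3.141, 0.001, 0.004]
ft_force: [0.8, 0.6, -1.0]
opening: 0.747
grip_force: 0.0
```

Call:
move_arm:
  commands:
    - [[-0.04,3.88,0],[0,0,1.5],1]
    - [[-0.04,3.88,0],[0,0,1.5],1]
    - [[-0.04,3.88,0],[0,0,1.5],1]
    - [[-0.04,3.88,0],[0,0,1.5],1]
    - [[-0.04,3.88,0],[0,0,1.5],1]
    - [[-0.04,3.88,0],[0,0,1.5],1]
    - [[-0.04,3.88,0],[0,0,1.5],1]
    - [[-0.04,3.88,0],[0,0,1.5],1]
    - [[-0.04,3.88,0],[0,0,1.5],1]
    - [[-0.04,3.88,0],[0,0,1.5],1]

```text
t: 7.0
eef_pos: [546.7, 223.2, 209.8]
tcp_rot: [-3.142, 0.0, 0.267]
ft_force: [0.8, -0.5, 0.7]
opening: 1.005
grip_force: 0.0
```

Call:
move_arm:
  commands:
    - [[0,0,0],[0,0,0],1]
    - [[0,0,-2],[0,0,0],1]
    - [[0,0,0],[0,0,0],1]
    - [[0,0,0],[0,0,0],1]

```text
t: 7.4
eef_pos: [547.0, 221.0, 189.9]
tcp_rot: [3.142, 0.001, 0.265]
ft_force: [0.1, 0.3, 0.7]
opening: 0.999
grip_force: 0.0
```

Run:
```python
from h import *
import json
s=state();ci=camera_info("wrist");im=read_camera("wrist");cv2.imwrite("pics/w3.png",im);print(s["eef_pos"],s["tcp_rot"],s["opening"],s["ft_force"])
json.dump({k:np.array(v).tolist() for k,v in ci.items() if k in("K","k1","cam_to_world")},open("w3.json","w"))
p=proj(ci,[[547,222,95]])[0];print(p);u,v=int(p[0])-45,int(p[1])-35
print(u,v);a=cv2.resize(im[v:v+70,u:u+90],None,fx=8,fy=8,interpolation=cv2.INTER_CUBIC);cv2.imwrite("pics/boss2.png",a)
```

```text
[547.01275816 220.99110572 189.94465585] [3.14151088e+00 9.82907414e-04 2.64707078e-01] 0.9985599784415106 [0.14226607 0.34308297 0.67225281]
[255.09945836 186.28209217]
210 151
```

View pics/boss2.png

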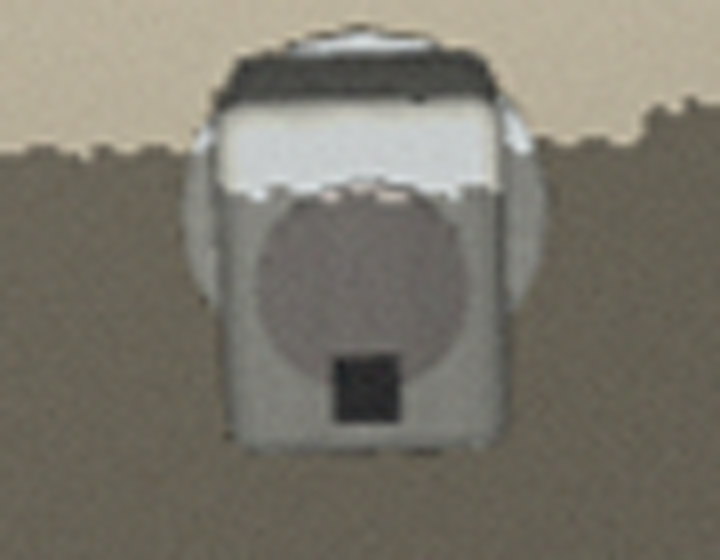

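Call:
move_arm:
  commands:
    - [[0,0.1,-4],[0,0,1],1]
    - [[0,0,-4],[0,0,0],1]
    - [[0,0,-3],[0,0,0],1]
    - [[0,0,-1],[0,0,0],1]
    - [[0,0,-0.6],[0,0,0],1]
    - [[0,0,0],[0,0,0],1]

```text
t: 8.05
eef_pos: [547.6, 222.4, 64.7]
tcp_rot: [3.142, -0.001, 0.282]
ft_force: [0.0, 1.1, 0.3]
opening: 1.0
grip_force: 0.0
```

Call:
move_arm:
  commands:
    - [[0,0,0],[0,0,0],0.25]
    - [[0,0,0],[0,0,0],0.25]
    - [[0,0,0],[0,0,0],0.25]
    - [[0,0,0],[0,0,0],0.25]
    - [[0,0,0],[0,0,0],0.25]
    - [[0,0,0],[0,0,0],0.25]
    - [[0,0,0],[0,0,0],0.25]

```text
t: 8.75
eef_pos: [547.0, 222.5, 63.9]
tcp_rot: [3.141, 0.0, 0.283]
ft_force: [0.1, 0.0, 0.4]
opening: 0.468
grip_force: 0.0
```

Still closing; continue shut on the boss.

Call:
move_arm:
  commands:
    - [[0,0,0],[0,0,0],0]
    - [[0,0,0],[0,0,0],0]
    - [[0,0,0],[0,0,0],0]
    - [[0,0,0],[0,0,0],0]
    - [[0,0,0],[0,0,0],0]
    - [[0,0,0],[0,0,0],0]

```text
t: 9.35
eef_pos: [547.0, 222.6, 63.9]
tcp_rot: [3.142, -0.0, 0.283]
ft_force: [-1.0, 0.7, -0.5]
opening: 0.356
grip_force: 29.9
```

Run:
```python
from h import *
s=state();print(s["ft_force"],s["eef_pos"],s["tcp_rot"],s["opening"],s["grip_force"])
```

```text
[-1.02154163  0.68244876 -0.47848396] [547.02800698 222.55495251  63.92719648] [ 3.14155250e+00 -1.25751581e-05  2.82832878e-01] 0.3561131098954052 29.926317930221558
```

Call:
move_arm:
  commands:
    - [[0,0,1],[0,0,0],0]
    - [[0,0,2.6],[0,0,0],0]
    - [[0,0,4],[0,0,0],0]
    - [[0,0,4],[0,0,0],0]
    - [[0,0,4],[0,0,0],0]
    - [[0,0,1],[0,0,0],0]

```text
t: 9.95
eef_pos: [548.0, 222.7, 234.3]
tcp_rot: [3.141, -0.006, 0.283]
ft_force: [0.3, -0.2, -6.3]
opening: 0.355
grip_force: 29.9
```

Call:
move_arm:
  commands:
    - [[0.36,-2.24,0],[0,0,-1.2],0]
    - [[0.36,-3.24,0],[0,0,-1.2],0]
    - [[0.36,-3.24,0],[0,0,-1.2],0]
    - [[0.36,-3.24,0],[0,0,-1.2],0]
    - [[0.36,-3.24,0],[0,0,-1.2],0]
    - [[0.36,-3.24,0],[0,0,-1.2],0]
    - [[0.36,-3.24,0],[0,0,-1.2],0]
    - [[0.36,-3.24,0],[0,0,-1.2],0]
    - [[0.36,-3.24,0],[0,0,-1.2],0]
    - [[0.36,-3.24,0],[0,0,-1.2],0]

```text
t: 10.95
eef_pos: [582.2, -92.8, 228.3]
tcp_rot: [-3.141, 0.003, 0.072]
ft_force: [0.8, -0.5, -5.8]
opening: 0.357
grip_force: 29.9
```

Call:
move_arm:
  commands:
    - [[0.36,-3.24,0],[0,0,-1.2],0]
    - [[0.34,-3.24,0],[0,0,-1.2],0]
    - [[0,-1,0],[0,0,0],0]
    - [[0,0,0],[0,0,0],0]
    - [[0,0,0],[0,0,0],0]
    - [[0,0,0],[0,0,0],0]

```text
t: 11.55
eef_pos: [589.8, -165.1, 229.6]
tcp_rot: [-3.141, 0.001, 0.033]
ft_force: [0.8, -0.9, -7.4]
opening: 0.359
grip_force: 29.9
```

Run:
```python
from h import *
for i in range(2):
  s=state();print(s["ft_force"],s["moment"],s["eef_pos"],s["tcp_rot"],s["opening"],s["grip_force"])
  if i==0:
    ci=camera_info("side");im=read_camera("side")
p=proj(ci,[[551,-166,190]])[0];u,v=map(int,p)
cv2.imwrite("pics/s2.png",cv2.resize(im[v-60:v+60,u-80:u+80],None,fx=5,fy=5,interpolation=cv2.INTER_CUBIC))
```

```text
[ 0.75716028 -0.8879792  -7.44582345] [-0.04102245  0.2014035   0.01791568] [ 589.84147263 -165.09531143  229.63899809] [-3.14116344e+00  6.73066722e-04  3.26174519e-02] 0.358666360966392 29.923975467681885
[ 0.13433498  0.33865927 -5.42469464] [-0.01445223  0.16901301 -0.01445236] [ 589.94726737 -165.09477149  229.81614994] [-3.14140615e+00  3.89424907e-04  3.28741243e-02] 0.35737147809998676 29.923943281173706
```

Call:
move_arm:
  commands:
    - [[-1.5,-0.1,0],[0,0,0],0]
    - [[-1.5,0,-1],[0,0,0],0]
    - [[-0.86,0,-2],[0,0,0],0]
    - [[0,0,-1.5],[0,0,0],0]
    - [[0,0,-1],[0,0,0],0]
    - [[0,0,0],[0,0,0],0]
    - [[0,0,0],[0,0,0],0]
    - [[0,0,0],[0,0,0],0]

```text
t: 12.4
eef_pos: [551.9, -167.3, 175.7]
tcp_rot: [3.141, -0.001, 0.032]
ft_force: [-0.4, -0.2, -5.4]
opening: 0.358
grip_force: 29.9
```

Run:
```python
from h import *
s=state();print(s["ft_force"],s["moment"],s["eef_pos"],s["tcp_rot"],s["opening"],s["grip_force"])
```

```text
[-0.4089116  -0.2143518  -5.41793349] [-0.05423037  0.12078494 -0.03788495] [ 551.94245577 -167.29705181  175.71517894] [ 3.14093861e+00 -1.19887248e-03  3.17742382e-02] 0.35804244149386966 29.923877120018005
```

Call:
move_arm:
  commands:
    - [[-0.06,0.1,-0.5],[0,0,0],0]
    - [[0,0,-0.4],[0,0,0],0]
    - [[0,0,0],[0,0,0],0]
    - [[0,0,-0.2],[0,0,0],0]
    - [[0,0,-0.2],[0,0,0],0]
    - [[0,0,-0.2],[0,0,0],0]
    - [[0,0,0],[0,0,0],0]

```text
t: 13.1
eef_pos: [550.7, -166.3, 159.7]
tcp_rot: [-3.141, 0.0, 0.031]
ft_force: [0.1, -0.4, -6.6]
opening: 0.353
grip_force: 29.9
```

Run:
```python
from h import *
s=state();print(s["ft_force"],s["moment"],s["eef_pos"],s["tcp_rot"],s["opening"],s["grip_force"])
```

```text
[ 0.1249451  -0.37135485 -6.57261339] [-0.05780821  0.19451926 -0.07563659] [ 550.7324516  -166.2948866   159.67439594] [-3.14149984e+00  3.89927275e-04  3.14517906e-02] 0.3533203687883252 29.923930764198303
```

Call:
move_arm:
  commands:
    - [[0,0,-0.2],[0,0,0],0]
    - [[0,0,-0.2],[0,0,0],0]
    - [[0,0,-0.2],[0,0,0],0]
    - [[0,0,0],[0,0,0],0]

```text
t: 13.5
eef_pos: [550.8, -165.9, 153.6]
tcp_rot: [-3.141, 0.0, 0.031]
ft_force: [1.5, 4.6, -6.7]
opening: 0.357
grip_force: 29.9
```

Call:
move_arm:
  commands:
    - [[0,0,-0.2],[0,0,0],0]
    - [[0,0,-0.1],[0,0,0],0]
    - [[0,0,0],[0,0,0],0]

```text
t: 13.8
eef_pos: [550.8, -165.9, 150.8]
tcp_rot: [-3.141, 0.0, 0.031]
ft_force: [1.1, 5.3, -5.2]
opening: 0.356
grip_force: 29.9
```

Run:
```python
from h import *
s=state();print(s["ft_force"],s["moment"],s["eef_pos"],s["tcp_rot"],s["opening"],s["grip_force"])
```

```text
[ 1.11892142  5.3404967  -5.1717207 ] [ 1.18267714 -0.03378104  0.03181187] [ 550.84184051 -165.93900602  150.810047  ] [-3.14104801e+00  1.01162649e-04  3.14250204e-02] 0.35646230996585526 29.927906692028046
```

Call:
move_arm:
  commands:
    - [[0.01,0.05,0],[0,0,0],0]
    - [[0,0,-0.1],[0,0,0],0]
    - [[0,0,-0.1],[0,0,0],0]
    - [[0,0,0],[0,0,0],0]

```text
t: 14.2
eef_pos: [550.9, -165.9, 148.8]
tcp_rot: [3.142, 0.0, 0.031]
ft_force: [1.1, 2.7, -5.4]
opening: 0.356
grip_force: 29.9
```

Run:
```python
from h import *
s=state();print(s["ft_force"],s["moment"],s["eef_pos"],s["tcp_rot"],s["opening"],s["grip_force"])
```

```text
[ 1.12645706  2.70023611 -5.41678089] [ 0.61951543  0.03971465 -0.0581435 ] [ 550.89354777 -165.85026338  148.76466465] [3.14156101e+00 1.76517811e-04 3.14022275e-02] 0.356463536281685 29.925262928009033
```

Call:
move_arm:
  commands:
    - [[0.01,0.05,-0.2],[0,0,0],0]
    - [[0,0,-0.2],[0,0,0],0]
    - [[0,0,0],[0,0,0],0]

```text
t: 14.5
eef_pos: [550.8, -165.5, 144.5]
tcp_rot: [3.141, 0.001, 0.031]
ft_force: [0.1, 0.1, -5.9]
opening: 0.358
grip_force: 29.9
```

Run:
```python
from h import *
s=state();print(s["ft_force"],s["moment"],s["eef_pos"],s["tcp_rot"],s["opening"],s["grip_force"])
```

```text
[ 0.06664188  0.07580745 -5.85501676] [-0.06258365  0.22285502  0.02443113] [ 550.84165359 -165.50737607  144.51489324] [3.14141130e+00 6.41297861e-04 3.14925099e-02] 0.35763137510241527 29.923913776874542
```

Key is in the keyway (6 mm below the face, no resistance). Continue down.

Call:
move_arm:
  commands:
    - [[0,0,-0.25],[0,0,0],0]
    - [[0,0,-0.25],[0,0,0],0]
    - [[0,0,-0.25],[0,0,0],0]
    - [[0,0,0],[0,0,0],0]

```text
t: 14.9
eef_pos: [550.9, -165.3, 137.0]
tcp_rot: [-3.141, 0.001, 0.031]
ft_force: [-0.2, 1.5, -6.5]
opening: 0.361
grip_force: 29.9
```

Call:
move_arm:
  commands:
    - [[0,0,-0.2],[0,0,0],0]
    - [[0,0,-0.2],[0,0,0],0]
    - [[0,0,-0.1],[0,0,0],0]
    - [[0,0,0],[0,0,0],0]

```text
t: 15.3
eef_pos: [551.0, -165.3, 132.3]
tcp_rot: [3.142, 0.0, 0.032]
ft_force: [-0.3, 0.2, -6.3]
opening: 0.356
grip_force: 29.9
```

Run:
```python
from h import *
s=state();print(s["ft_force"],s["moment"],s["eef_pos"],s["tcp_rot"],s["opening"],s["grip_force"])
```

```text
[-0.30303071  0.22826542 -6.26972321] [-0.01907924  0.15174313  0.00143228] [ 550.95475609 -165.28578885  132.30848078] [3.14157933e+00 2.55806285e-04 3.15237033e-02] 0.3561129861953334 29.923711717128754
```

Call:
move_arm:
  commands:
    - [[0,0,-0.1],[0,0,0],0]
    - [[0,0,-0.1],[0,0,0],0]
    - [[0,0,-0.1],[0,0,0],0]
    - [[0,0,0],[0,0,0],0]
    - [[0,0,0],[0,0,0],0]

```text
t: 15.8
eef_pos: [551.0, -165.3, 129.5]
tcp_rot: [3.142, 0.0, 0.031]
ft_force: [0.3, 0.6, -5.9]
opening: 0.356
grip_force: 29.9
```

Call:
move_arm:
  commands:
    - [[0,0,-0.1],[0,0,0],0]
    - [[0,0,0],[0,0,0],0]
    - [[0,0,0],[0,0,0],0]

```text
t: 16.1
eef_pos: [551.1, -165.3, 128.9]
tcp_rot: [3.141, -0.001, 0.032]
ft_force: [-2.2, -0.3, 2.0]
opening: 0.354
grip_force: 29.9
```

Call:
move_arm:
  commands:
    - [[0,0,-0.05],[0,0,0],0]
    - [[0,0,0],[0,0,0],0]
    - [[0,0,0],[0,0,0],0]
    - [[0,0,0],[0,0,0],0]

```text
t: 16.5
eef_pos: [551.2, -165.3, 128.9]
tcp_rot: [3.141, -0.001, 0.032]
ft_force: [-2.4, 1.6, 8.7]
opening: 0.355
grip_force: 29.9
```

Call:
move_arm:
  commands:
    - [[0,0,-0.03],[0,0,0],0]
    - [[0,0,0],[0,0,0],0]
    - [[0,0,0],[0,0,0],0]
    - [[0,0,0],[0,0,0],0]

```text
t: 16.9
eef_pos: [551.2, -165.4, 128.9]
tcp_rot: [3.141, -0.001, 0.032]
ft_force: [-4.7, 2.1, 10.8]
opening: 0.356
grip_force: 29.9
```

Call:
move_arm:
  commands:
    - [[0,0,-0.05],[0,0,0],0]
    - [[0,0,0],[0,0,0],0]
    - [[0,0,0],[0,0,0],0]
    - [[0,0,0],[0,0,0],0]
    - [[0,0,0],[0,0,0],0]
    - [[0,0,0],[0,0,0],0]

```text
t: 17.5
eef_pos: [551.2, -165.4, 128.9]
tcp_rot: [3.141, -0.001, 0.032]
ft_force: [-6.0, 2.7, 16.8]
opening: 0.357
grip_force: 29.9
```

Run:
```python
from h import *
f=[]
for i in range(4):
  im=read_camera("side");s=state();f.append(s["ft_force"])
print(np.array(f),s["eef_pos"],s["opening"],s["grip_force"])
u,v=map(int,proj(camera_info("side"),[[551,-166,120]])[0]);cv2.imwrite("pics/s3.png",cv2.resize(im[v-70:v+60,u-80:u+80],(800,600),interpolation=cv2.INTER_CUBIC))
```

```text
[[-6.03525833  2.25522955 16.4232332 ]
 [-6.08985904  2.69874073 15.93979362]
 [-6.02862442  1.95663767 15.66839954]
 [-5.66919958  2.79486546 15.69914939]] [ 551.23346865 -165.35743361  128.86284594] 0.3522380576664271 29.934961795806885
```

View pics/s3.png

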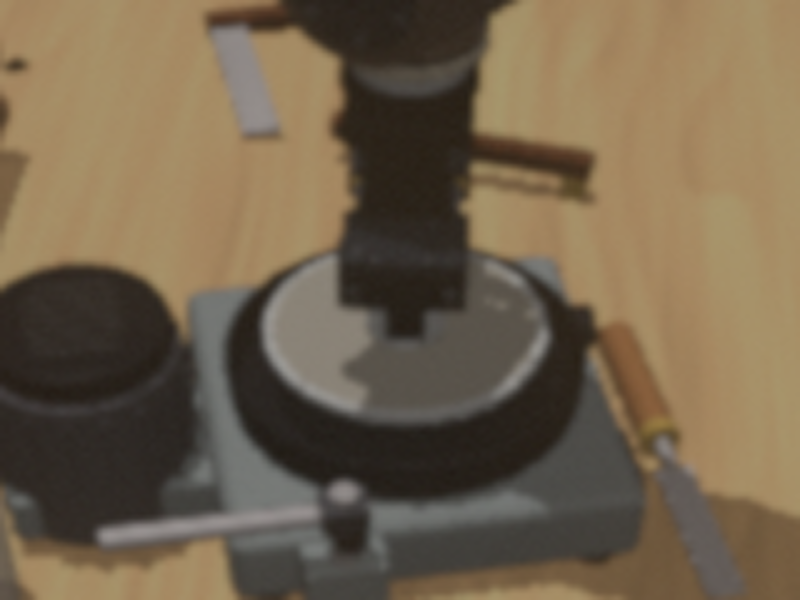

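The picture shows the platter sitting level on the hub inside the pan, around (405,340), with the boss still gripped. The push on the hub is about 21 N and steady: the wrist reads 15.7 N, plus the platter's 5.4 N weight.

```bash
python3 -c "
from cell import env
print(env.job_done())"
```

```text
the job is handed in; nothing more can be done
None
```

The job is handed in: the pan was pressed fully home first, then the platter was keyed and seated on the hub, and the arm is still gripping the boss with a steady push of about 21 N.

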